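Show the seated whetstone to the table camera

TASK

Seat the loose whetstone flat and fully home in the pocket of its bamboo base and let go of it. Then take the base by its long sides, lift it with the stone lying in it, and hold it level in front of the table camera, 20 cm from the lens: the stone centred on the lens and at lens height, one long side squarely facing the lens. Finish while still holding it there, and leave the other things on the worktop where they are.

Things in the scene. Friction and masses are not known exactly. Their poses are not given: they have to be found in the camera images.
- stone_mid (a point): centre of the whetstone, a plain block 42 mm wide (its x), 120 mm long (its y) and 26 mm high (its z), brick-orange upper half and dark blue-grey lower half, 0.2 to 0.4 kg; it starts lying flat on the worktop (centre 13 mm above it). z is up, axes along its edges; it is the same turned by half a turn
- base_mid (a point): centre of the loose pale bamboo base, 60 wide (its x) x 160 long (y) x 24 mm high (z), 0.15 kg, flat on the worktop (centre 12 mm up). In the middle of its top a pocket 46 (x) x 124 (y) x 10 mm deep; its floor is 14 mm above the underside: the seated stone stands 16 mm proud, its centre 15 mm above this point. z up; half a turn changes nothing
- table_camera: small grey box camera with a black lens on a round-footed stand, fixed, about 230 mm high, near the back of the worktop; origin under its post on the worktop; its -x axis is the level direction the lens looks in, its y axis runs level across the picture, z is up. The camera box is 45 x 92 x 62 mm, the foot 100 mm across
- lens (a point): centre of the front glass of the camera's lens, 200 mm above the worktop and 40 mm ahead (-x) of the stand's post; axes as those of the camera
- view_point (a point): the point 200 mm straight in front of the lens, at lens height (200 mm above the worktop), where the centre of the stone is to be held; axes as those of the camera. The base and stone are to be held with their y axes along this y axis, either way round
- wooden_spoon: brown wooden spoon 311 mm long, lying on the hob; a bystander, origin at the middle of its underside
- jam_jar: glass jar of red jam with a grey lid, 66 mm across, 108 mm high, standing on the worktop; a bystander, origin at the centre of its underside
- salt_shaker: clear and grey salt shaker, 44 mm across, 90 mm high, standing on the worktop; a bystander, origin at the centre of its underside

How it is judged:
By the outcome, as a careful person would: the job done as asked, in the order asked, and still so for the second after the job is handed in, while the arm keeps its last pose, push and grip.
It also fails if it takes over 48 s, if anything falls off the work surface, if the arm or the gripper's body presses on something with over 40 N, if the wrist force passes 120 N, or if a joint passes its speed limit or range.

ROBOT

A 7-joint arm with a two-finger parallel gripper is mounted at the origin on a cart in front of the work surface, level with it; the furniture and walls round the work are solid. World frame = base frame: x ahead of the robot, y to its left, z up, the work surface at z = 0. Lengths are in m, angles in rad, forces in N, time in s.
With the tool pointing down it reaches from about 0.425 to 0.8 m from the base axis. Payload 8.3 kg.
Tool frame: the origin (TCP) lies midway between the tips of the shut fingers; the grasp point (between the pads) lies 19 mm behind it; z points along the fingers, x is the direction in which the jaws open and shut, and the axes are right-handed (so a half turn about z gives the same grasp; the last joint's range is limited). The gripper opens to 85 mm and grips with 20 to 120 N. Pads are 22 mm wide; open, the fingers measure 114 mm over their backs; the gripper's body (76 mm by 85 mm) begins 54 mm behind the grasp point. The pads swing forward as they close: fully open they stand 13 mm farther back than shut.
Start: joints at [1.179, 0.383, 0.016, 1.37, -0.006, 1.388, -0.046], TCP at [0.202, -0.591, 0.231] pointing down, gripper open.
Joint ranges: [-2.95, 2.95], [-0.25, 2.06], [-1.52, 1.56], [0.18, 2.33], [-1.44, 4.58], [0.02, 2.06], [-3.01, 3.01]. Speed limits (rad/s): [2.39, 2.39, 3.01, 3.01, 3.14, 3.14, 3.14].

INTERFACE

Orientations are given as a unit quaternion [w, x, y, z].
In Python, from plant import monitor, vision, order gives the robot as it stands.
- The arm moves only by the tool send_rows, never from a script. Its argument "series" is a list of rows, each a list of 7 numbers: the shift along the tool's x, y, z in mm, then the turn, a rotation vector about the tool's x, y, z in degrees, then the finger opening in mm, from 0 to 85.4. In form: [[dx, dy, dz, rx, ry, rz, jaw], ...]. A call has 1 to 20 rows; each row is the pose to reach, as a shift and turn from the pose commanded when the call began, along the tool's axes at that moment; what a row does not reach only later rows make up. A row lasts 1/10 s, in which the tool goes at most 50 mm and 8.59 degrees, less where a joint would pass 70% of its speed; a pose out of reach is approached as far as the arm can. A call with a gripper value outside its range is refused whole. The fingers move at their own pace and stop on an object; "grip_force" is the grip in N (left out, the last holds). Time passes only in rows, so rows that repeat a pose let the fingers close. It gives the time, the measured TCP pose, the force and the opening at its end, in the units of the state.
- monitor.observe(): the state, without advancing time (a new reading comes with each control period).
- vision.capture(name): name is "side" or "top" or "wrist"; returns a dict with "frame" (384x512x3 uint8, red, green, blue), "K" (3x3 intrinsics, pixels), "T" (4x4, takes a point from camera to world coordinates). Camera axes: x right, y up, looking along -z (the intrinsics and any distortion apply to the point x, -y, -z); pixel columns grow to the right and rows downward; lengths in m; the calibration is good to about 2 mm. A picture is of the moment at which its call begins. There is no depth.
- order.sign_off(): hands the job in, once; it reports no verdict.
The state is a dict: "time": time; "joint_pos": joint angles; "joint_vel": joint speeds; "joint_torque": joint torques, N m; "position": TCP position; "orientation": TCP orientation; "force": force on the tool from outside, world axes, zero at the start; "wrist_torque": the same for the moment, N m; "grip_width": finger opening in m.
Only numpy, scipy, OpenCV 4.12 (cv2) and the standard library are available. Lean on these libraries where they do the work, as an engineer would, in place of code of your own. Each camera call takes 0.05 s, during which the arm holds its last target.

## Working session

There is one attempt and no reset: what is moved stays moved. The work goes in short steps, Python scripts to look and compute and a tool call to move; the robot and the scene stay as the last step left them, time stands still between calls to the robot, and variables do not carry over. Pictures are saved under pics/ and viewed, and the job is handed in when it is done.

Besides the shell and the picture viewer there is one more tool, called after ">>>" as a command line: name --pt "numbers of a row" for each row, then --argument value for the rest. send_rows: Moves the arm, as the interface text tells. Its arguments: {"type":"object","properties":{"series":{"type":"array"},"grip_force":{"type":"number"}},"required":["series"]}

```bash
ls; mkdir -p pics; cat > h.py <<'E'
from plant import monitor, vision, order
import numpy as np, cv2
def snap(n,f):
    c=vision.capture(n); np.savez(f'pics/{f}.npz',K=c['K'],T=c['T'],frame=c['frame'])
    cv2.imwrite(f'pics/{f}.png',c['frame'][:,:,::-1]); 
    if 'dist' in c: print(c['dist'])
    return c
E
python3 - <<'E'
from h import *
print(monitor.observe())
for n in ('top','side','wrist'):
    c=snap(n,n+'0'); print(n,c.keys(),c['K'],c['T'])
E
```

```text
pics
{'time': 0.0, 'joint_pos': array([ 1.1790879 ,  0.3842497 ,  0.01638851,  1.37116695, -0.00628052,
        1.38819665, -0.04651427]), 'joint_vel': array([-0.00041687,  0.00071124,  0.00045241,  0.00027691, -0.00135077,
        0.00067342,  0.00043005]), 'joint_torque': array([-3.36666644e-04, -6.27595067e+01,  8.44135210e-01, -3.71833813e+01,
        1.65233645e-02,  1.42122468e-02, -1.53257912e-05]), 'position': array([ 0.20167759, -0.59103127,  0.230266  ]), 'orientation': array([-5.48207885e-04,  8.13311621e-01, -5.81827497e-01, -8.18761492e-04]), 'force': array([ 0.28429242, -0.26101069,  0.14290053]), 'wrist_torque': array([-0.02105102,  0.03128435,  0.04558199]), 'grip_width': 0.08531039983347898}
top dict_keys(['frame', 'K', 'T']) [[471.04759519   0.         255.74426039]
 [  0.         471.04759519 191.47276714]
 [  0.           0.           1.        ]] [[-2.64264404e-02  9.89025319e-01 -1.45363548e-01  3.70325453e-01]
 [-9.99650021e-01 -2.59686977e-02  5.04591577e-03  1.24601617e-01]
 [ 1.21563641e-03  1.45446020e-01  9.89365442e-01  1.62311898e+00]
 [ 0.00000000e+00  0.00000000e+00  0.00000000e+00  1.00000000e+00]]
side dict_keys(['frame', 'K', 'T']) [[373.67535227   0.         259.62610525]
 [  0.         373.67535227 195.94830052]
 [  0.           0.           1.        ]] [[ 0.99974124  0.01887232 -0.01270021  0.59242437]
 [-0.02089287  0.54096874 -0.84078315 -0.83312149]
 [-0.00899711  0.84083093  0.54122305  0.7660885 ]
 [ 0.          0.          0.          1.        ]]
wrist dict_keys(['frame', 'K', 'T']) [[343.74644786   0.         254.59789783]
 [  0.         343.74644786 192.29970176]
 [  0.           0.           1.        ]] [[ 0.32281942  0.89580028  0.30549875  0.28148364]
 [-0.94645914  0.30610115  0.10255327 -0.56530824]
 [-0.00164627 -0.32224828  0.94665376  0.37295336]
 [ 0.          0.          0.          1.        ]]
```

View pics/top0.png

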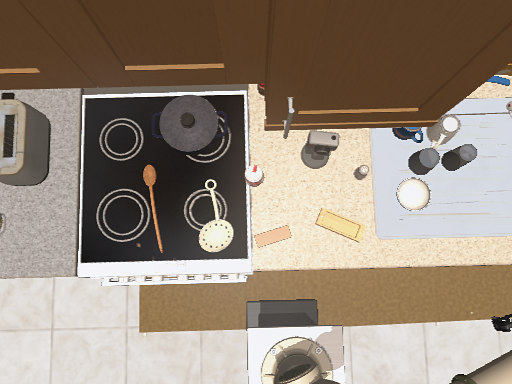

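View pics/side0.png

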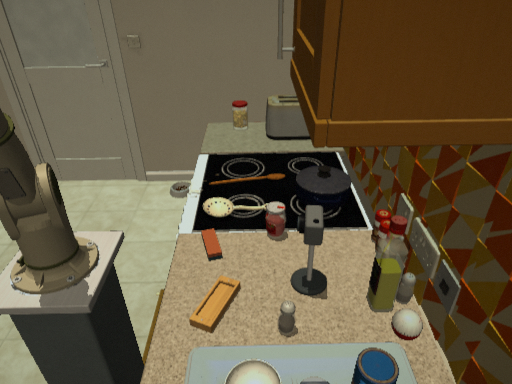

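View pics/wrist0.png

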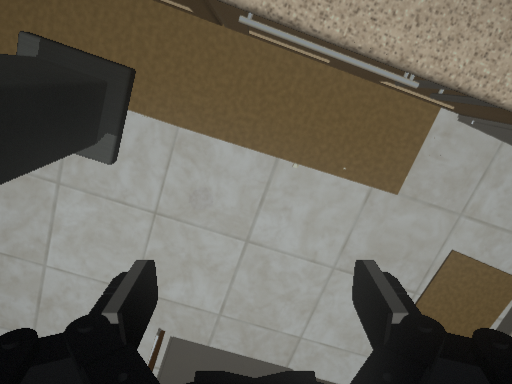

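The top view has the stone near (272,236), the base near (339,224), the camera stand at (320,150), the jam jar at (254,176) and the salt shaker at (362,172). I'll enlarge these.

```bash
python3 - <<'E'
import cv2
t=cv2.imread('pics/top0.png'); s=cv2.imread('pics/side0.png')
cv2.imwrite('pics/c1.png',cv2.resize(t[195:255,245:375],None,fx=6,fy=6,interpolation=cv2.INTER_CUBIC))
cv2.imwrite('pics/c2.png',cv2.resize(s[195:345,180:340],None,fx=4,fy=4,interpolation=cv2.INTER_CUBIC))
cv2.imwrite('pics/c3.png',cv2.resize(t[120:200,240:380],None,fx=5,fy=5,interpolation=cv2.INTER_CUBIC))
E
```

```text
(no output)
```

View pics/c1.png

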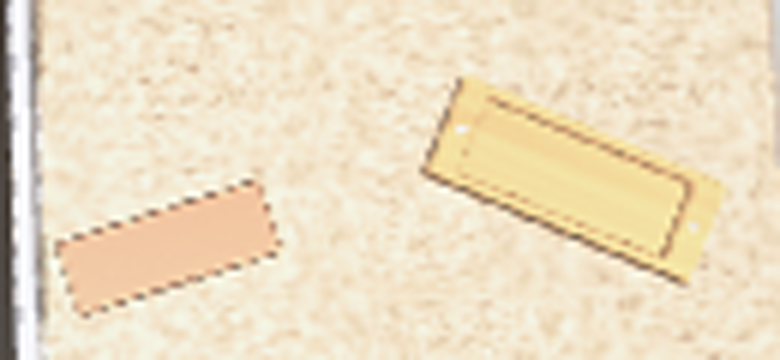

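View pics/c2.png

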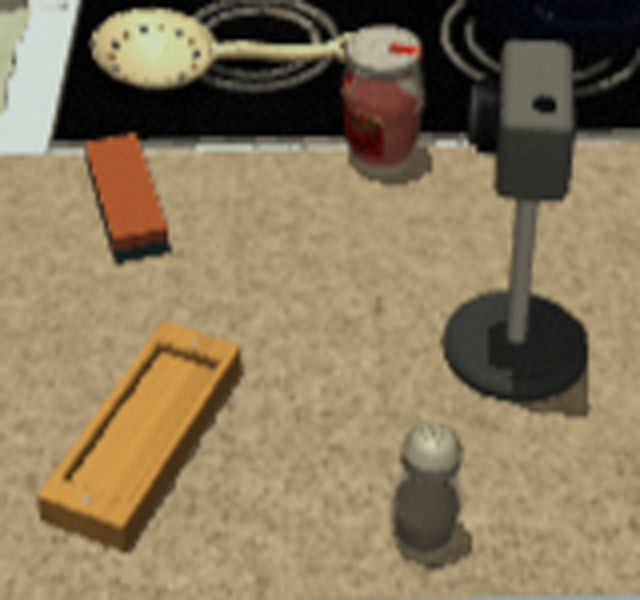

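View pics/c3.png

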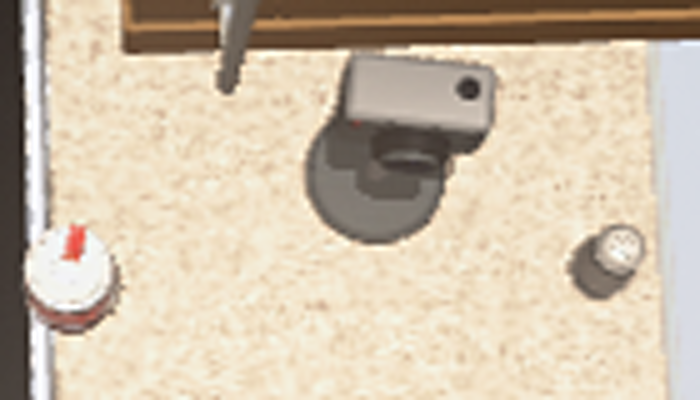

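```bash
cat >> h.py <<'E'
def ray(f,uv,z):
    d=np.load(f'pics/{f}.npz'); K,T=d['K'],d['T']
    out=[]
    for u,v in np.atleast_2d(uv):
        x=np.linalg.solve(K,[u,v,1]); r=T[:3,:3]@np.array([x[0],-x[1],-1]); o=T[:3,3]
        out.append(o+r*(z-o[2])/r[2])
    return np.array(out)
def proj(f,P):
    d=np.load(f'pics/{f}.npz'); K,T=d['K'],d['T']
    P=np.atleast_2d(P); c=(P-T[:3,3])@T[:3,:3]; q=np.c_[c[:,0],-c[:,1],-c[:,2]]@K.T
    return q[:,:2]/q[:,2:]
def cr(uv,x0,y0,s): return (np.array(uv,float)+.5)/s-.5+[x0,y0]
def rect(P):
    c=P.mean(0); e=[np.linalg.norm(P[i]-P[(i+1)%4]) for i in range(4)]
    a=(P[1]-P[0])+(P[2]-P[3]); return c.round(4),np.round(e,4),np.degrees(np.arctan2(a[1],a[0])).round(2)
E
python3 - <<'E'
from h import *
S=ray('top0',cr([(57,243),(257,181),(282,250),(84,315)],245,195,6),.026);print('stone',rect(S))
B=ray('top0',cr([(461,78),(722,183),(687,284),(423,174)],245,195,6),.024);print('base',rect(B))
F=ray('top0',cr([(375,174)],240,120,5),.008);print('foot',F)
C=ray('top0',cr([(350,55),(495,68),(490,130),(345,118)],240,120,5),.231);print('box',rect(C))
print('jar',ray('top0',cr([(72,270)],240,120,5),.108),'salt',ray('top0',cr([(622,250)],240,120,5),.085))
# side
S=ray('side0',cr([(87,142),(135,134),(167,238),(113,248)],180,195,4),.026);print('stone side',rect(S))
B=ray('side0',cr([(168,323),(242,345),(127,535),(40,497)],180,195,4),.024);print('base side',rect(B))
F=ray('side0',cr([(516,343)],180,195,4),.008);print('foot',F)
C=ray('side0',cr([(507,42),(570,42),(572,125),(500,118)],180,195,4),.231);print('box',rect(C),C)
E
```

```text
stone (array([0.4522, 0.0623, 0.026 ]), array([0.1183, 0.0412, 0.1174, 0.0431]), np.float64(-73.89))
base (array([ 0.4844, -0.1669,  0.024 ]), array([0.1583, 0.0609, 0.1601, 0.0592]), np.float64(-114.0))
foot [[ 0.73356741 -0.09342953  0.008     ]]
box (array([ 0.7332, -0.0929,  0.231 ]), array([0.0885, 0.0389, 0.0881, 0.0396]), np.float64(-96.57))
jar [[0.65212409 0.12101407 0.108     ]] salt [[ 0.6603318  -0.24490811  0.085     ]]
stone side (array([0.4542, 0.0618, 0.026 ]), array([0.0388, 0.1307, 0.04  , 0.1308]), np.float64(13.89))
base side (array([ 0.489 , -0.1672,  0.024 ]), array([0.0562, 0.165 , 0.0626, 0.1604]), np.float64(-25.65))
foot [[ 0.73685211 -0.09217179  0.008     ]]
box (array([ 0.7361, -0.0913,  0.231 ]), array([0.04  , 0.0872, 0.0421, 0.0808]), np.float64(-6.68)) [[ 0.72292758 -0.04912883  0.231     ]
 [ 0.76286187 -0.05049294  0.231     ]
 [ 0.75006864 -0.1367766   0.231     ]
 [ 0.70874144 -0.12862417  0.231     ]]
```

```bash
cat >> h.py <<'E'
from scipy.spatial.transform import Rotation as Ro
def rows(wps,jaws=None):
    """wps: (x,y,z,yawdeg of tool x)"""
    s=monitor.observe(); q=s['orientation']; R0=Ro.from_quat([q[1],q[2],q[3],q[0]]).as_matrix(); p0=s['position']
    print('t',s['time'],'p',p0.round(4),'yaw',np.degrees(np.arctan2(R0[1,0],R0[0,0])).round(2),'tilt z',R0[:,2].round(4),'w',s['grip_width'].round(4),'F',s['force'].round(1))
    for w in wps:
        a=np.radians(w[3]); R=np.array([[np.cos(a),np.sin(a),0],[np.sin(a),-np.cos(a),0],[0,0,-1]])
        d=R0.T@(np.array(w[:3])-p0)*1000; r=np.degrees(Ro.from_matrix(R0.T@R).as_rotvec())
        print('[%.1f,%.1f,%.1f,%.2f,%.2f,%.2f]'%(*d,*r))
E
python3 - <<'E'
from h import *
rows([(.32,-.5,.23,-55),(.46,-.33,.22,-35),(.51,-.15,.2,-15),(.50,-.03,.18,0),(.453,.062,.16,16.1)])
E
```

```text
Traceback (most recent call last):
  File "h.py", line 27, in rows
    print('t',s['time'],'p',p0.round(4),'yaw',np.degrees(np.arctan2(R0[1,0],R0[0,0])).round(2),'tilt z',R0[:,2].round(4),'w',s['grip_width'].round(4),'F',s['force'].round(1))
                                                                                                                             ^^^^^^^^^^^^^^^^^^^^^
AttributeError: 'float' object has no attribute 'round'
```

```bash
sed -i "s/s\['grip_width'\].round(4)/round(s['grip_width'],4)/" h.py
python3 - <<'E'
from h import *
rows([(.32,-.5,.23,-55),(.46,-.33,.22,-35),(.51,-.15,.2,-15),(.50,-.03,.18,0),(.453,.062,.16,16.1)])
E
```

```text
t 0.15 p [ 0.2017 -0.5911  0.2305] yaw -71.16 tilt z [-5.0e-04  1.4e-03 -1.0e+00] w 0.0856 F [-0.1  0.5  0.4]
[-48.1,-141.4,0.6,-0.01,0.09,-16.16]
[-163.7,-328.8,10.7,-0.03,0.08,-36.16]
[-317.9,-434.2,31.0,-0.04,0.08,-56.16]
[-434.7,-463.5,51.2,-0.06,0.07,-71.16]
[-536.9,-448.7,71.3,-0.07,0.07,-87.26]
```

>>> send_rows --pt "-16 -47 0 0 0 -5.4 85" --pt "-32 -94 0 0 0 -10.8 85" --pt "-48 -141 1 0 0 -16 85" --pt "-76 -188 3 0 0 -21 85" --pt "-105 -235 6 0 0 -26 85" --pt "-134 -282 8 0 0 -31 85" --pt "-164 -329 11 0 0 -36 85" --pt "-202 -355 16 0 0 -41 85" --pt "-241 -382 21 0 0 -46 85" --pt "-280 -408 26 0 0 -51 85" --pt "-318 -434 31 0 0 -56 85" --pt "-357 -444 38 0 0 -61 85" --pt "-396 -454 45 0 0 -66 85" --pt "-435 -463 51 0 0 -71 85" --pt "-470 -458 58 0 0 -76 85" --pt "-503 -453 65 0 0 -82 85" --pt "-537 -449 71 0 0 -87.3 85" --pt "-537 -449 71 0 0 -87.3 85" --pt "-537 -449 71 0 0 -87.3 85"

```text
time: 2.05
position: [0.4531, 0.0621, 0.1603]
orientation: [0.0, 0.99, 0.141, -0.0]
force: [-0.0, -0.2, -0.1]
grip_width: 0.085
```

```bash
python3 - <<'E'
from h import *
rows([(.453,.062,.16,16.1)]); snap('wrist','w1')
E
```

```text
t 2.05 p [0.4531 0.0621 0.1603] yaw 16.2 tilt z [-0.e+00 -4.e-04 -1.e+00] w 0.085 F [-0.  -0.2 -0.1]
[-0.1,0.1,0.3,0.02,0.01,0.10]
```

View pics/w1.png

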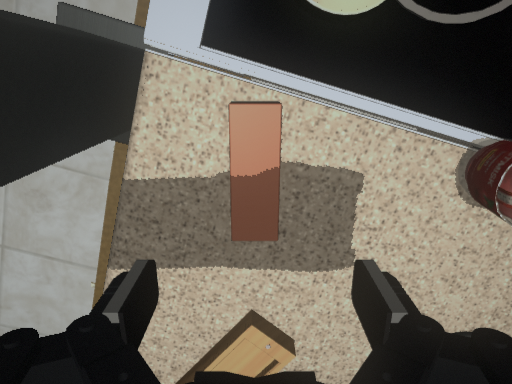

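```bash
python3 - <<'E'
import cv2
t=cv2.imread('pics/w1.png')
cv2.imwrite('pics/c4.png',cv2.resize(t[90:255,215:300],None,fx=3.6,fy=3.6,interpolation=cv2.INTER_CUBIC))
from h import *
S=ray('w1',[(231,241),(229,103),(281.5,103),(279.5,241)],.026);print(rect(S))
E
```

```text
(array([0.454 , 0.0639, 0.026 ]), array([0.1198, 0.041 , 0.1198, 0.0434]), np.float64(106.23))
```

View pics/c4.png

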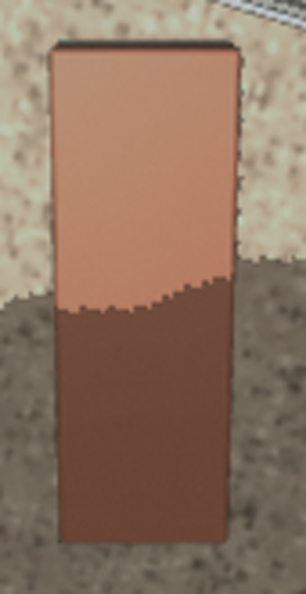

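>>> send_rows --pt "1 -1 40 0 0 0 85" --pt "1 -1 80 0 0 0 85" --pt "1 -1 115 0 0 0 85" --pt "1 -1 140 0 0 0 85" --pt "1 -1 150 0 0 0 85" --pt "1 -1 150 0 0 0 38" --pt "1 -1 150 0 0 0 38" --pt "1 -1 150 0 0 0 38" --pt "1 -1 150 0 0 0 38" --pt "1 -1 150 0 0 0 38" --pt "1 -1 150 0 0 0 38" --pt "1 -1 150 0 0 0 38" --pt "1 -1 150 0 0 0 38" --grip_force 50

```text
time: 3.4
position: [0.4555, 0.0629, 0.012]
orientation: [0.0, 0.99, 0.14, 0.002]
force: [-1.5, -0.7, 6.3]
grip_width: 0.0407
```

```bash
python3 - <<'E'
from h import *
rows([(.46,.04,.16,10)]); print(monitor.observe()['grip_width'])
snap('wrist','w2'); snap('side','s2')
s=cv2.imread('pics/s2.png'); cv2.imwrite('pics/c5.png',cv2.resize(s[200:290,160:280],None,fx=5,fy=5,interpolation=cv2.INTER_CUBIC))
E
```

```text
t 3.4 p [0.4555 0.0629 0.012 ] yaw 16.12 tilt z [ 3.2e-03 -3.0e-04 -1.0e+00] w 0.0407 F [-1.5 -0.7  6.3]
[-1.6,23.5,-148.0,0.06,-0.18,6.12]
0.04071569894563704
```

View pics/w2.png

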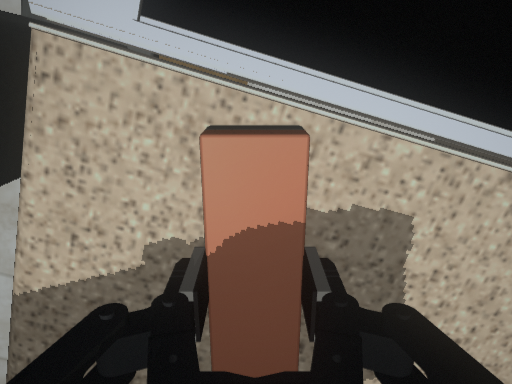

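View pics/c5.png

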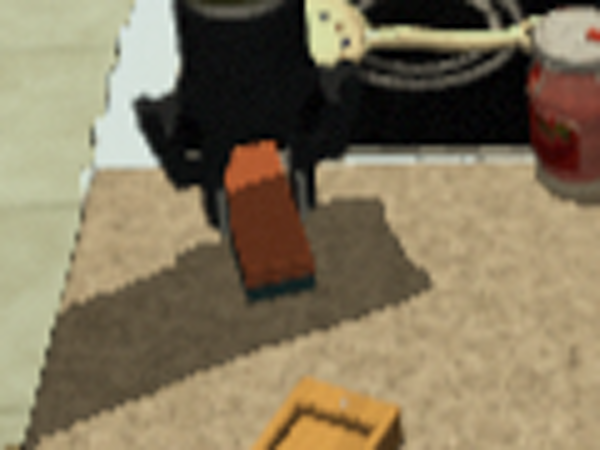

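```bash
python3 - <<'E'
from h import *
d=np.load('pics/w1.npz');K,T=d['K'],d['T']
a=np.radians(16.2);p=np.array([.4531,.0621,.1603])
def TT(p,a):
    M=np.eye(4);M[:3,:3]=np.array([[np.cos(a),np.sin(a),0],[np.sin(a),-np.cos(a),0],[0,0,-1]]);M[:3,3]=p;return M
C=np.linalg.inv(TT(p,a))@T; print(C.round(4)); np.save('pics/C.npy',C)
B=np.array([.486,-.167,.024]);b=np.radians(-24);y=np.array([np.sin(b),-np.cos(b),0]);x=np.array([np.cos(b),np.sin(b),0])
for z in(.2,.25,.3):
  for o in (.06,.09,.12,.15):
    q=B+o*y;q[2]=z
    np.savez('pics/tmp.npz',K=K,T=TT(q,b)@C,frame=0)
    print(z,o,q.round(3),proj('tmp',[B+.03*i*x+.08*j*y for i,j in((-1,-1),(1,-1),(1,1),(-1,1))]).round(0).tolist())
E
```

```text
[[ 1.000e+00  2.000e-04 -1.000e-04  8.000e-04]
 [ 1.000e-04 -9.464e-01 -3.230e-01 -8.210e-02]
 [-2.000e-04  3.230e-01 -9.464e-01 -1.425e-01]
 [ 0.000e+00  0.000e+00  0.000e+00  1.000e+00]]
0.2 0.06 [ 0.462 -0.222  0.2  ] [[217.0, 1.0], [290.0, 1.0], [285.0, 186.0], [223.0, 186.0]]
0.2 0.09 [ 0.449 -0.249  0.2  ] [[216.0, -42.0], [291.0, -42.0], [286.0, 156.0], [222.0, 156.0]]
0.2 0.12 [ 0.437 -0.277  0.2  ] [[214.0, -88.0], [293.0, -88.0], [286.0, 123.0], [221.0, 124.0]]
0.2 0.15 [ 0.425 -0.304  0.2  ] [[213.0, -137.0], [294.0, -137.0], [287.0, 89.0], [220.0, 89.0]]
0.25 0.06 [ 0.462 -0.222  0.25 ] [[222.0, 11.0], [285.0, 11.0], [281.0, 172.0], [227.0, 172.0]]
0.25 0.09 [ 0.449 -0.249  0.25 ] [[222.0, -25.0], [286.0, -25.0], [282.0, 145.0], [226.0, 145.0]]
0.25 0.12 [ 0.437 -0.277  0.25 ] [[220.0, -63.0], [287.0, -63.0], [282.0, 117.0], [225.0, 117.0]]
0.25 0.15 [ 0.425 -0.304  0.25 ] [[219.0, -104.0], [288.0, -104.0], [283.0, 87.0], [225.0, 87.0]]
0.3 0.06 [ 0.462 -0.222  0.3  ] [[227.0, 19.0], [281.0, 19.0], [278.0, 161.0], [230.0, 161.0]]
0.3 0.09 [ 0.449 -0.249  0.3  ] [[226.0, -12.0], [282.0, -12.0], [279.0, 137.0], [229.0, 137.0]]
0.3 0.12 [ 0.437 -0.277  0.3  ] [[225.0, -45.0], [283.0, -45.0], [279.0, 112.0], [229.0, 112.0]]
0.3 0.15 [ 0.425 -0.304  0.3  ] [[224.0, -79.0], [283.0, -79.0], [280.0, 86.0], [228.0, 86.0]]
```

```bash
python3 - <<'E'
from h import *
rows([(.4555,.0629,.2,16.1),(.50,-.06,.2,-1),(.565,-.235,.2,-24)])
E
```

```text
t 3.5 p [0.4555 0.0629 0.012 ] yaw 16.12 tilt z [ 3.2e-03 -3.0e-04 -1.0e+00] w 0.0406 F [ 0.1 -0.7  6.2]
[0.6,0.3,-188.0,0.07,-0.17,0.02]
[9.2,130.7,-187.8,0.04,-0.18,17.12]
[23.1,316.8,-187.6,0.01,-0.19,40.12]
```

>>> send_rows --pt "0 0 -15 0 0 0 38" --pt "0 0 -50 0 0 0 38" --pt "0 0 -100 0 0 0 38" --pt "0 10 -150 0 0 0 38" --pt "3 45 -180 0 0 5 38" --pt "6 85 -190 0 0 11 38" --pt "9 130 -190 0 0 17 38" --pt "12 177 -190 0 0 23 38" --pt "16 224 -190 0 0 29 38" --pt "20 270 -190 0 0 35 38" --pt "23 300 -190 0 0 40 38" --pt "23 317 -190 0 0 40.1 38" --pt "23 317 -190 0 0 40.1 38" --pt "23 317 -190 0 0 40.1 38"

```text
time: 4.9
position: [0.5641, -0.2348, 0.2004]
orientation: [-0.0, 0.978, -0.208, -0.0]
force: [0.4, 0.4, -1.4]
grip_width: 0.0408
```

```bash
python3 - <<'E'
from h import *
rows([]); print(monitor.observe()['grip_width'])
snap('wrist','w3'); snap('side','s3')
s=cv2.imread('pics/s3.png'); cv2.imwrite('pics/c6.png',cv2.resize(s[150:350,160:360],None,fx=3,fy=3,interpolation=cv2.INTER_CUBIC))
E
```

```text
t 4.9 p [ 0.5641 -0.2348  0.2004] yaw -23.96 tilt z [-0.e+00  8.e-04 -1.e+00] w 0.0408 F [ 0.4  0.4 -1.4]
0.0407622764543901
```

View pics/w3.png

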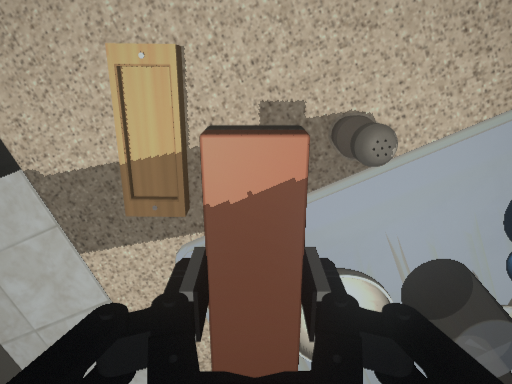

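View pics/c6.png

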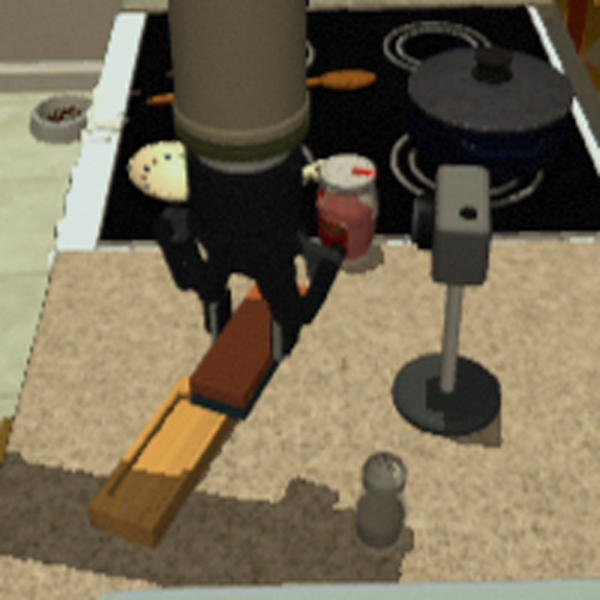

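```bash
python3 - <<'E'
from h import *
s=cv2.imread('pics/w3.png'); 
a=cv2.resize(s[30:230,95:205],None,fx=3,fy=3,interpolation=cv2.INTER_CUBIC)
b=cv2.resize(s[110:220,190:320],None,fx=3,fy=3,interpolation=cv2.INTER_CUBIC)
o=np.zeros((600,330+390,3),np.uint8);o[:600,:330]=a;o[:330,330:]=b
cv2.imwrite('pics/c7.png',o)
E
```

```text
(no output)
```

View pics/c7.png

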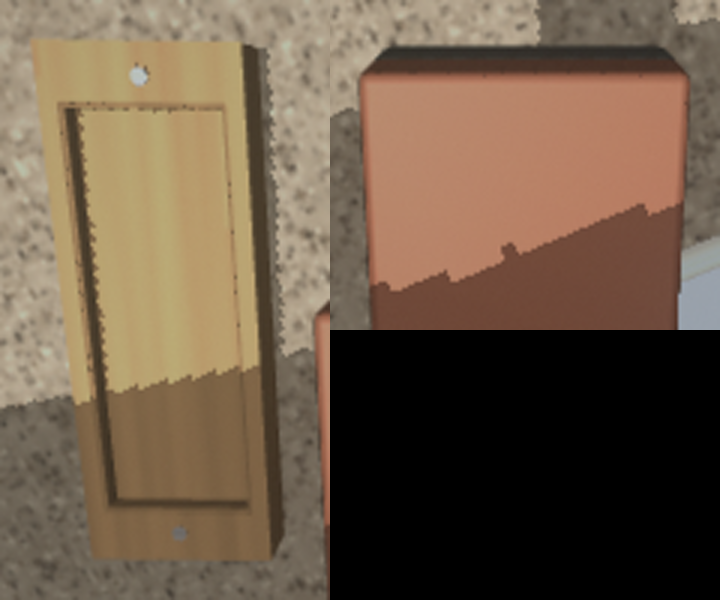

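```bash
python3 - <<'E'
from h import *
B=ray('w3',cr([(33,39),(244,41),(272,558),(93,558)],95,30,3),.024);print('base',rect(B))
P=ray('w3',cr([(59,104),(223,104),(249,506),(111,506)],95,30,3),.024);print('pocket',rect(P))
zs=.2004+.014
E=ray('w3',cr([(30,73),(356,74)],190,110,3),zs);print('end',E,np.linalg.norm(E[1]-E[0]))
p=np.array([.5641,-.2348,zs]);a=np.radians(-23.96);x=np.array([np.cos(a),np.sin(a),0]);y=np.array([np.sin(a),-np.cos(a),0])
print('end mid in tool',(E.mean(0)-p)@x,(E.mean(0)-p)@y,'yaw',np.degrees(np.arctan2(*(E[1]-E[0])[[1,0]])))
E
```

```text
base (array([ 0.4873, -0.1687,  0.024 ]), array([0.06  , 0.1592, 0.0599, 0.1597]), np.float64(-24.22))
pocket (array([ 0.4875, -0.168 ,  0.024 ]), array([0.0476, 0.1239, 0.0454, 0.1239]), np.float64(-23.97))
end [[ 0.57171865 -0.17031936  0.2144    ]
 [ 0.60878606 -0.1869326   0.2144    ]] 0.04062009692736172
end mid in tool 0.0010865875330879956 -0.06195389535324606 yaw -24.141446432799643
```

```bash
python3 - <<'E'
from h import *
rows([(.4858,-.1698,.12,-24.1),(.4858,-.1698,.044,-24.1)])
E
```

```text
t 5.0 p [ 0.5643 -0.2336  0.2007] yaw -23.85 tilt z [ 4.e-04  6.e-04 -1.e+00] w 0.0408 F [ 0.   0.2 -2.2]
[-97.6,-26.5,80.7,-0.04,-0.01,0.25]
[-97.6,-26.5,156.7,-0.04,-0.01,0.25]
```

>>> send_rows --pt "-45 -12 20 0 0 0 38" --pt "-85 -22 50 0 0 0.2 38" --pt "-98 -26.5 90 0 0 0.2 38" --pt "-98 -26.5 130 0 0 0.2 38" --pt "-98 -26.5 152 0 0 0.2 38" --pt "-98 -26.5 157 0 0 0.2 38" --pt "-98 -26.5 157 0 0 0.2 38" --pt "-98 -26.5 157 0 0 0.2 38"

```text
time: 5.8
position: [0.4868, -0.171, 0.045]
orientation: [0.0, 0.978, -0.209, 0.001]
force: [1.0, -0.7, -2.1]
grip_width: 0.0409
```

```bash
python3 - <<'E'
from h import *
rows([])
snap('wrist','w4'); rows([]); snap('side','s4'); rows([])
s=cv2.imread('pics/s4.png'); cv2.imwrite('pics/c8.png',cv2.resize(s[200:340,160:310],None,fx=4,fy=4,interpolation=cv2.INTER_CUBIC))
E
```

```text
t 5.8 p [ 0.4868 -0.171   0.045 ] yaw -24.12 tilt z [ 2.5e-03 -8.0e-04 -1.0e+00] w 0.0409 F [ 1.  -0.7 -2.1]
t 5.85 p [ 0.4869 -0.1712  0.0451] yaw -24.14 tilt z [ 0.003 -0.001 -1.   ] w 0.0408 F [ 0.7 -0.  -3.1]
t 5.9 p [ 0.4868 -0.1714  0.045 ] yaw -24.15 tilt z [ 0.0029 -0.001  -1.    ] w 0.0408 F [ 0.2 -0.1 -3.2]
```

View pics/w4.png

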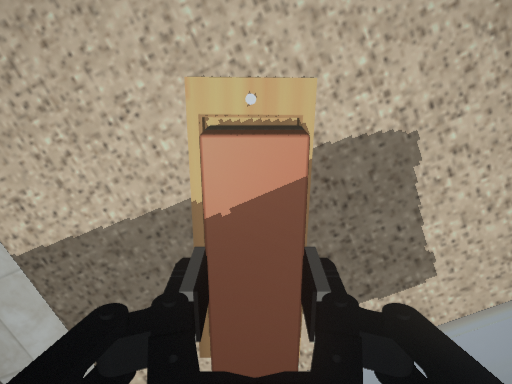

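View pics/c8.png

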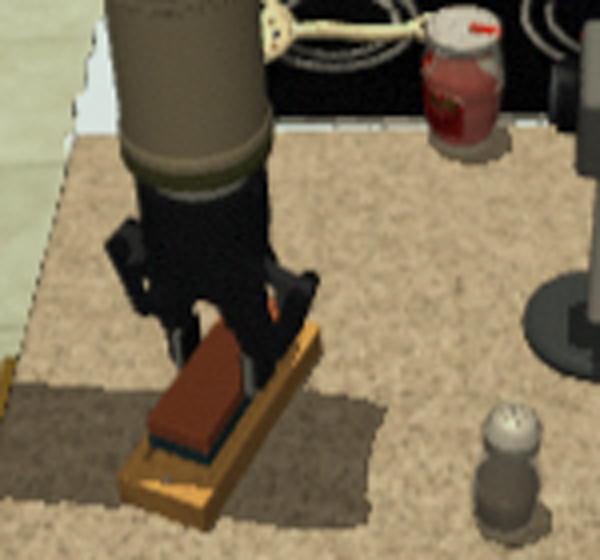

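```bash
python3 - <<'E'
from h import *
s=cv2.imread('pics/w4.png'); 
cv2.imwrite('pics/c9.png',cv2.resize(s[65:215,175:330],None,fx=5,fy=4,interpolation=cv2.INTER_CUBIC))
E
```

```text
(no output)
```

View pics/c9.png

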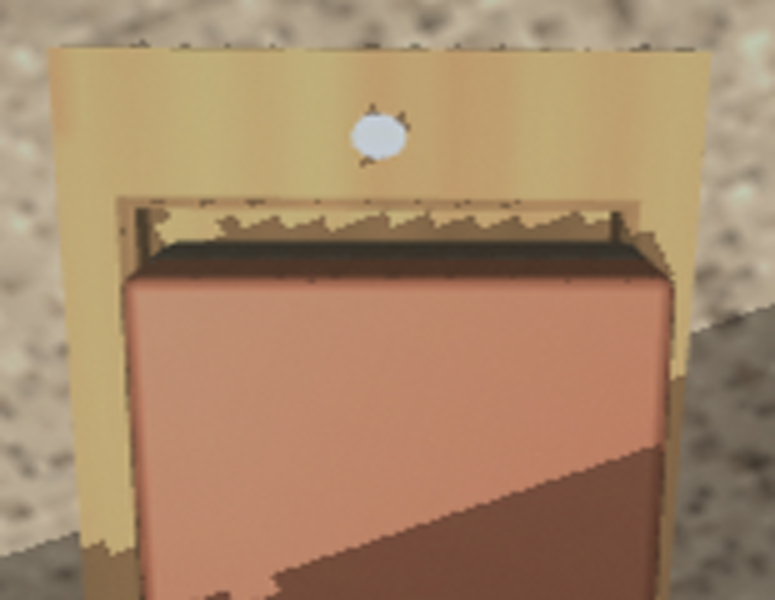

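```bash
python3 - <<'E'
from h import *
def c2(uv): uv=np.array(uv,float); return np.c_[(uv[:,0]+.5)/5-.5+175,(uv[:,1]+.5)/4-.5+65]
p=np.array([.4868,-.1712,0]);a=np.radians(-24.14);x=np.array([np.cos(a),np.sin(a),0]);y=np.array([np.sin(a),-np.cos(a),0])
for n,uv,z in (('base',[(50,47),(711,52)],.024),('pocket',[(117,200),(640,203)],.024),('stonetop',[(130,280),(668,280)],.059),('stonetop',[(130,280),(668,280)],.056),('stonebot',[(172,243),(630,243)],.033)):
    E=ray('w4',c2(uv),z); m=E.mean(0)-p
    print(n,z,'w',np.linalg.norm(E[1]-E[0]).round(4),'x',(m@x).round(4),'y',(m@y).round(4),'yaw',np.degrees(np.arctan2(*(E[1]-E[0])[[1,0]])).round(2))
E
```

```text
base 0.024 w 0.0597 x -0.0004 y -0.0822 yaw -24.64
pocket 0.024 w 0.0488 x -0.0007 y -0.0653 yaw -24.55
stonetop 0.059 w 0.0402 x 0.0011 y -0.0619 yaw -24.16
stonetop 0.056 w 0.0412 x 0.0011 y -0.0614 yaw -24.16
stonebot 0.033 w 0.0408 x 0.0014 y -0.0618 yaw -24.15
```

>>> send_rows --pt "-1.6 -0.6 0 0 0 0.1 38" --pt "-1.6 -0.6 0 0 0 0.1 38" --pt "-1.6 -0.6 4 0 0 0.1 38" --pt "-1.6 -0.6 8 0 0 0.1 38" --pt "-1.6 -0.6 11 0 0 0.1 38" --pt "-1.6 -0.6 14 0 0 0.1 38" --pt "-1.6 -0.6 14 0 0 0.1 38" --pt "-1.6 -0.6 14 0 0 0.1 38"

```text
time: 6.7
position: [0.4842, -0.1698, 0.0292]
orientation: [-0.0, 0.978, -0.21, -0.0]
force: [0.5, -0.7, -2.7]
grip_width: 0.0407
```

```bash
python3 - <<'E'
from h import *
rows([])
snap('wrist','w5'); rows([]); snap('side','s5'); rows([])
s=cv2.imread('pics/s5.png'); a=cv2.resize(s[250:340,170:260],None,fx=4,fy=4,interpolation=cv2.INTER_CUBIC)
s=cv2.imread('pics/w5.png'); b=cv2.resize(s[65:215,175:330],None,fx=2.6,fy=2.4,interpolation=cv2.INTER_CUBIC)
cv2.imwrite('pics/c10.png',np.hstack([a,b[:360]]))
E
```

```text
t 6.7 p [ 0.4842 -0.1698  0.0292] yaw -24.26 tilt z [-2.e-04  3.e-04 -1.e+00] w 0.0407 F [ 0.5 -0.7 -2.7]
t 6.75 p [ 0.4844 -0.1699  0.0294] yaw -24.26 tilt z [ 1.e-04  1.e-04 -1.e+00] w 0.0404 F [-0.3  1.1 -2. ]
t 6.8 p [ 0.4844 -0.1699  0.0294] yaw -24.26 tilt z [ 2.e-04  0.e+00 -1.e+00] w 0.0409 F [-0.1 -0.6 -2.2]
```

View pics/c10.png

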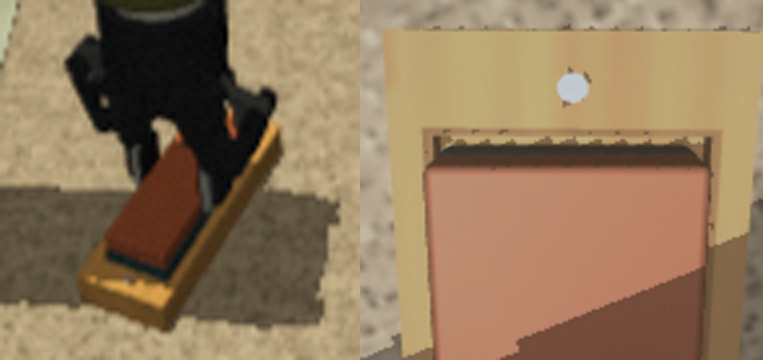

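```bash
python3 - <<'E'
from h import *
s=cv2.imread('pics/w5.png'); 
cv2.imwrite('pics/c11.png',cv2.resize(s[70:210,180:330],None,fx=5,fy=4,interpolation=cv2.INTER_CUBIC))
E
```

```text
(no output)
```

View pics/c11.png

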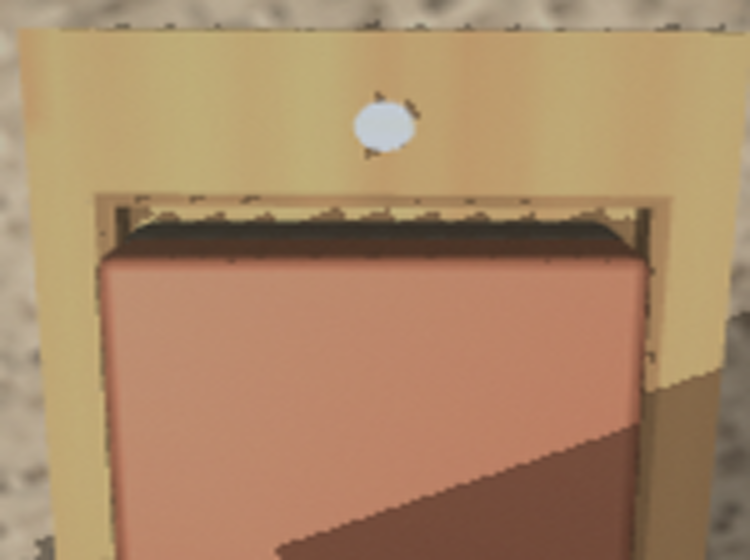

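```bash
python3 - <<'E'
from h import *
def c2(uv): uv=np.array(uv,float); return np.c_[(uv[:,0]+.5)/5-.5+180,(uv[:,1]+.5)/4-.5+70]
p=np.array([.4844,-.1699,0]);a=np.radians(-24.26);x=np.array([np.cos(a),np.sin(a),0]);y=np.array([np.sin(a),-np.cos(a),0])
for n,uv,z in (('base',[(17,29),(752,32)],.024),('pocket',[(97,195),(670,198)],.024),('stonetop',[(102,260),(645,260)],.0433),('stonebot',[(143,222),(603,222)],.0173)):
    E=ray('w5',c2(uv),z); m=E.mean(0)-p
    print(n,z,'w',np.linalg.norm(E[1]-E[0]).round(4),'x',(m@x).round(4),'y',(m@y).round(4),'yaw',np.degrees(np.arctan2(*(E[1]-E[0])[[1,0]])).round(2))
E
```

```text
base 0.024 w 0.0599 x 0.0019 y -0.082 yaw -24.54
pocket 0.024 w 0.0485 x 0.0019 y -0.0653 yaw -24.63
stonetop 0.0433 w 0.0406 x 0.001 y -0.0617 yaw -24.27
stonebot 0.0173 w 0.0409 x 0.001 y -0.0617 yaw -24.27
```

>>> send_rows --pt "0.6 -0.2 0 0 0 0.2 38" --pt "0.6 -0.2 1 0 0 0.2 38" --pt "0.6 -0.2 2 0 0 0.2 38" --pt "0.6 -0.2 3 0 0 0.2 38" --pt "0.6 -0.2 4 0 0 0.2 38" --pt "0.6 -0.2 4 0 0 0.2 38"

```text
time: 7.4
position: [0.4849, -0.1699, 0.026]
orientation: [0.0, 0.977, -0.212, 0.0]
force: [-3.8, 0.8, 7.1]
grip_width: 0.0404
```

>>> send_rows --pt "0 0 0 0 0 0 50" --pt "0 0 0 0 0 0 85" --pt "0 0 0 0 0 0 85" --pt "0 0 0 0 0 0 85" --pt "0 0 0 0 0 0 85" --pt "0 0 -40 0 0 0 85" --pt "0 0 -80 0 0 0 85" --pt "0 0 -120 0 0 0 85" --pt "0 0 -120 0 0 0 85" --pt "0 0 -120 0 0 0 85"

```text
time: 8.4
position: [0.4855, -0.1703, 0.1463]
orientation: [0.0, 0.977, -0.212, 0.001]
force: [-0.8, -0.4, -1.1]
grip_width: 0.0849
```

```bash
python3 - <<'E'
from h import *
rows([])
snap('wrist','w6'); rows([]); snap('side','s6'); rows([])
s=cv2.imread('pics/s6.png'); a=cv2.resize(s[250:340,170:260],None,fx=4,fy=4,interpolation=cv2.INTER_CUBIC)
s=cv2.imread('pics/w6.png'); b=cv2.resize(s[70:260,170:330],None,fx=2.5,fy=2.5,interpolation=cv2.INTER_CUBIC)
a=np.vstack([a,np.zeros((b.shape[0]-a.shape[0],360,3),np.uint8)])
cv2.imwrite('pics/c12.png',np.hstack([a,b]))
E
```

```text
t 8.4 p [ 0.4855 -0.1703  0.1463] yaw -24.47 tilt z [ 0.0023 -0.0011 -1.    ] w 0.0849 F [-0.8 -0.4 -1.1]
t 8.45 p [ 0.4846 -0.17    0.145 ] yaw -24.46 tilt z [-2.e-04 -1.e-04 -1.e+00] w 0.0853 F [ 0.6  0.1 -1.5]
t 8.5 p [ 0.4842 -0.1699  0.1443] yaw -24.46 tilt z [-1.6e-03  5.0e-04 -1.0e+00] w 0.085 F [-0.4  0.7 -0.3]
```

View pics/c12.png

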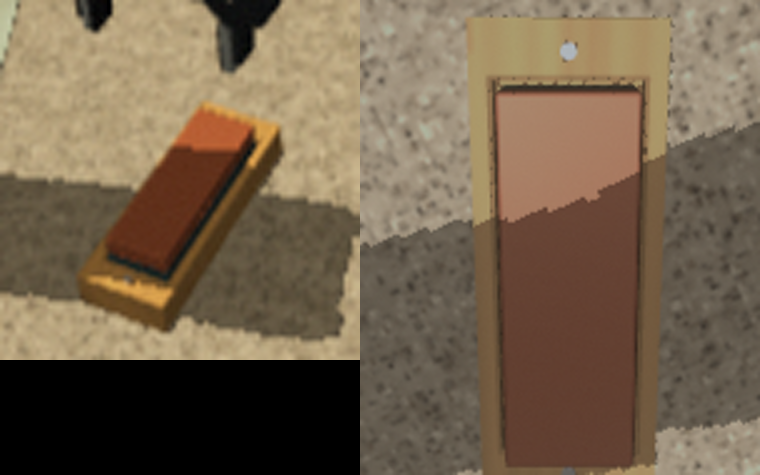

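View pics/w6.png

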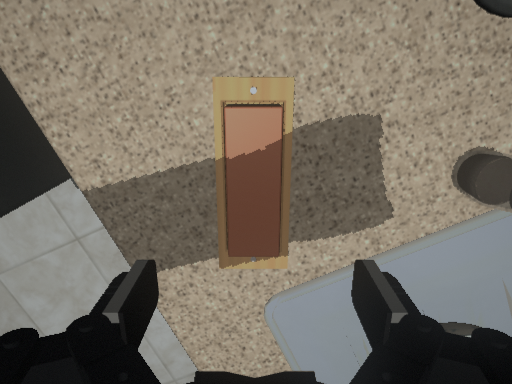

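```bash
python3 - <<'E'
from h import *
s=cv2.imread('pics/w6.png')
cv2.imwrite('pics/c13.png',cv2.resize(s[70:275,205:305],None,fx=5,fy=2.9,interpolation=cv2.INTER_CUBIC))
s=cv2.imread('pics/s6.png')
cv2.imwrite('pics/c14.png',cv2.resize(s[270:335,185:245],None,fx=9,fy=9,interpolation=cv2.INTER_CUBIC))
E
```

```text
(no output)
```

View pics/c13.png

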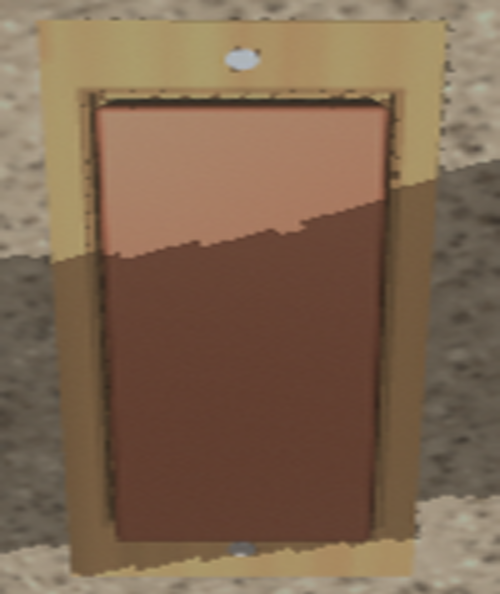

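View pics/c14.png

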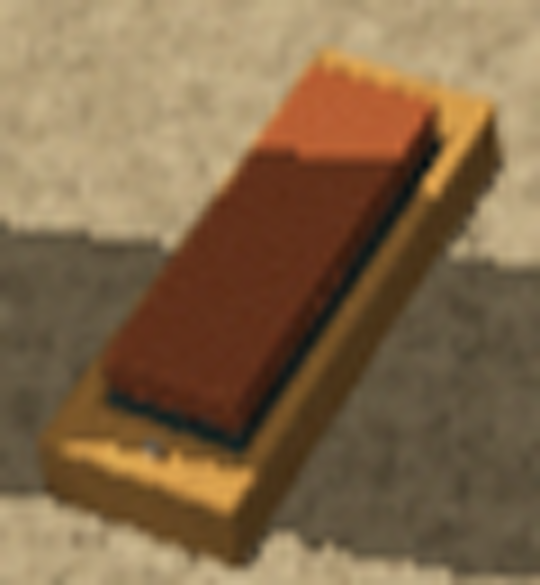

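```bash
python3 - <<'E'
from h import *
def c2(uv): uv=np.array(uv,float); return np.c_[(uv[:,0]+.5)/5-.5+205,(uv[:,1]+.5)/2.9-.5+70]
print(rect(ray('w6',c2([(40,20),(445,22),(413,575),(72,575)]),.024)), rect(ray('w6',c2([(97,107),(388,107),(370,541),(117,541)]),.040)))
C=np.load('pics/C.npy');K=np.load('pics/w1.npz')['K']
def TT(p,a):
    M=np.eye(4);M[:3,:3]=np.array([[np.cos(a),np.sin(a),0],[np.sin(a),-np.cos(a),0],[0,0,-1]]);M[:3,3]=p;return M
th=np.radians(-6.6);cx=np.array([np.cos(th),np.sin(th),0]);cy=np.array([-np.sin(th),np.cos(th),0]);P0=np.array([.7355,-.0925,0])
pts=[P0+cx*sx*.0225+cy*sy*.046+[0,0,.231] for sx,sy in((-1,-1),(1,-1),(1,1),(-1,1))]+[P0-cx*.05,P0+cx*.05,P0-cx*.04+[0,0,.2]]
for q in ((.55,-.13,.3),(.55,-.17,.32),(.6,-.17,.35),(.6,-.15,.4)):
    np.savez('pics/tmp.npz',K=K,T=TT(q,th)@C,frame=0); print(q,proj('tmp',pts).round(0).tolist())
rows([(.55,-.17,.32,-6.6),(.6,-.17,.35,-6.6)])
E
```

```text
(array([ 0.4868, -0.1687,  0.024 ]), array([0.0592, 0.1592, 0.06  , 0.1596]), np.float64(-24.76)) (array([ 0.487 , -0.1683,  0.04  ]), array([0.041 , 0.119 , 0.0413, 0.119 ]), np.float64(-24.53))
(0.55, -0.13, 0.3) [[496.0, 188.0], [566.0, 188.0], [614.0, 33.0], [534.0, 33.0], [359.0, 95.0], [439.0, 95.0], [456.0, 111.0]]
(0.55, -0.17, 0.32) [[483.0, 122.0], [551.0, 122.0], [595.0, -39.0], [517.0, -39.0], [354.0, 61.0], [433.0, 61.0], [445.0, 51.0]]
(0.6, -0.17, 0.35) [[390.0, 125.0], [450.0, 125.0], [476.0, -14.0], [408.0, -14.0], [310.0, 67.0], [384.0, 67.0], [361.0, 61.0]]
(0.6, -0.15, 0.4) [[370.0, 139.0], [419.0, 139.0], [436.0, 28.0], [382.0, 28.0], [306.0, 82.0], [372.0, 82.0], [346.0, 85.0]]
t 8.5 p [ 0.4842 -0.1699  0.1443] yaw -24.46 tilt z [-1.6e-03  5.0e-04 -1.0e+00] w 0.085 F [-0.4  0.7 -0.3]
[59.7,-27.1,-175.8,-0.01,0.09,-17.86]
[105.1,-47.8,-205.9,-0.01,0.09,-17.86]
```

```bash
python3 - <<'E'
from h import *
rows([(.59,-.14,.38,-6.6)])
E
```

```text
t 8.5 p [ 0.4842 -0.1699  0.1443] yaw -24.46 tilt z [-1.6e-03  5.0e-04 -1.0e+00] w 0.085 F [-0.4  0.7 -0.3]
[83.6,-71.0,-235.9,-0.01,0.09,-17.86]
```

>>> send_rows --pt "10 -10 -45 0 0 -3 85" --pt "24 -20 -88 0 0 -6 85" --pt "42 -35 -130 0 0 -10 85" --pt "60 -50 -172 0 0 -14 85" --pt "77 -65 -212 0 0 -17 85" --pt "84 -71 -236 0 0 -18 85" --pt "84 -71 -236 0 0 -18 85" --pt "84 -71 -236 0 0 -18 85" --pt "84 -71 -236 0 0 -18 85" --pt "84 -71 -236 0 0 -18 85"

```text
time: 9.5
position: [0.59, -0.1405, 0.3797]
orientation: [-0.0, 0.998, -0.057, -0.001]
force: [0.2, -1.1, -0.0]
grip_width: 0.0852
```

```bash
python3 - <<'E'
from h import *
rows([]); snap('wrist','w7'); rows([])
s=cv2.imread('pics/w7.png')
cv2.imwrite('pics/c15.png',cv2.resize(s[0:200,280:480],None,fx=3,fy=3,interpolation=cv2.INTER_CUBIC))
E
```

```text
t 9.5 p [ 0.59   -0.1405  0.3797] yaw -6.5 tilt z [-2.9e-03  3.0e-04 -1.0e+00] w 0.0852 F [ 0.2 -1.1 -0. ]
t 9.55 p [ 0.5901 -0.1405  0.3801] yaw -6.5 tilt z [-2.2e-03  2.0e-04 -1.0e+00] w 0.0851 F [-0.6  0.1  0.1]
```

View pics/c15.png

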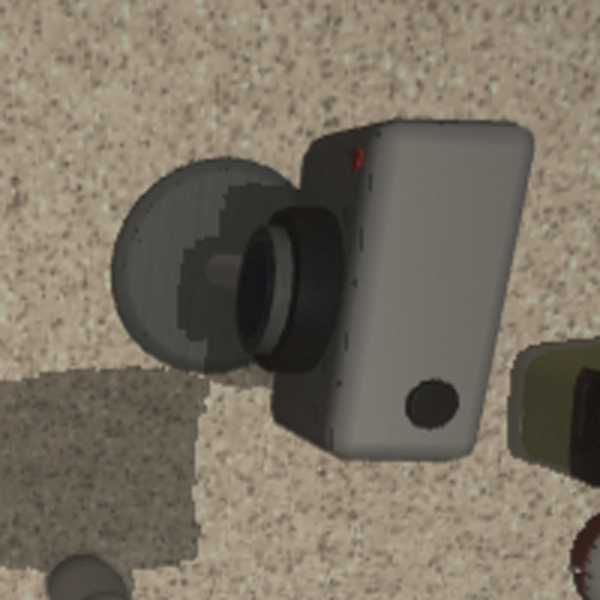

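```bash
python3 - <<'E'
from h import *
for z in (.231,): print(rect(ray('w7',cr([(385,122),(533,124),(472,460),(334,460)],280,0,3),z)))
print('foot',ray('w7',cr([(218,265)],280,0,3),.01), ray('w7',cr([(218,157),(218,373)],280,0,3),.01))
print('lens',ray('w7',cr([(257,293)],280,0,3),.2))
th=np.radians(-6.6);cx=np.array([np.cos(th),np.sin(th),0]);cy=np.array([-np.sin(th),np.cos(th),0])
for yw in (-6,-7,-8,-9):
  th=np.radians(yw);cx=np.array([np.cos(th),np.sin(th),0]);cy=np.array([-np.sin(th),np.cos(th),0]);P0=np.array([.7355,-.0925,0])
  pts=[P0+cx*sx*.0225+cy*sy*.046+[0,0,.231] for sx,sy in((-1,1),(1,1),(1,-1),(-1,-1))]+[P0-cx*.04+[0,0,.2]]
  print(yw,((proj('w7',pts)-[280,0]+.5)*3-.5).round(0).tolist())
E
```

```text
(array([ 0.7349, -0.0933,  0.231 ]), array([0.0384, 0.0885, 0.0395, 0.0891]), np.float64(-6.85))
foot [[ 0.73609366 -0.09174246  0.01      ]] [[ 0.73715599 -0.04394621  0.01      ]
 [ 0.73496036 -0.1427319   0.01      ]]
lens [[ 0.69742841 -0.08899125  0.2       ]]
-6 [[371.0, 113.0], [546.0, 112.0], [487.0, 462.0], [329.0, 463.0], [251.0, 291.0]]
-7 [[375.0, 112.0], [549.0, 113.0], [484.0, 463.0], [327.0, 462.0], [252.0, 289.0]]
-8 [[378.0, 110.0], [552.0, 115.0], [480.0, 465.0], [324.0, 460.0], [252.0, 287.0]]
-9 [[381.0, 109.0], [554.0, 117.0], [477.0, 466.0], [322.0, 459.0], [252.0, 284.0]]
```

```bash
python3 - <<'E'
from h import *
P=ray('w7',cr([(385,122),(533,124),(472,460),(334,460)],280,0,3),.231)
for i,j in((3,0),(2,1)):
    d=P[j]-P[i];print(np.degrees(np.arctan2(d[1],d[0]))-90)
# bevel-free edge points on the long edges
for uv in ([(382,160),(340,430)],[(526,160),(481,420)]):
    Q=ray('w7',cr(uv,280,0,3),.23); d=Q[0]-Q[1]; print(np.degrees(np.arctan2(d[1],d[0]))-90)
s=cv2.imread('pics/w7.png')
cv2.imwrite('pics/c16.png',cv2.resize(s[30:165,345:465],None,fx=5,fy=4.4,interpolation=cv2.INTER_CUBIC))
E
```

```text
-7.676704227288312
-6.931740598563735
-7.9154606264552285
-6.417922072633473
```

View pics/c16.png

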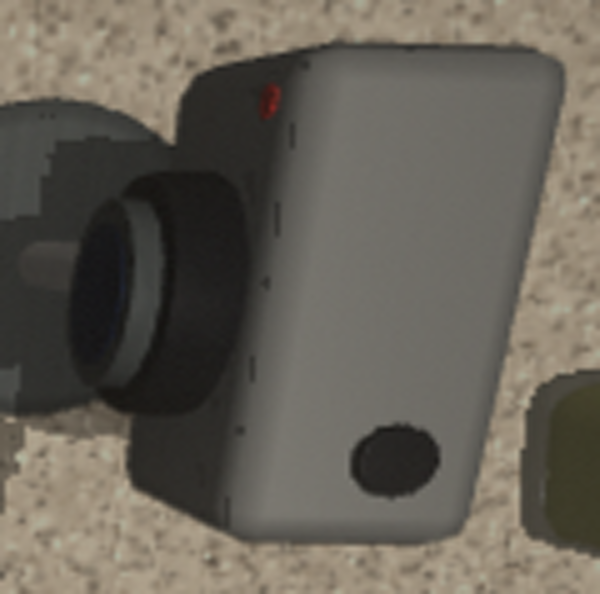

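```bash
python3 - <<'E'
from h import *
def c2(uv): uv=np.array(uv,float); return np.c_[(uv[:,0]+.5)/5-.5+345,(uv[:,1]+.5)/4.4-.5+30]
for uv,z in (([(293,135),(277,220),(265,283),(252,365),(240,430),(228,508)],.229),([(562,110),(534,225),(510,330),(468,510)],.226)):
    Q=ray('w7',c2(uv),z); m=np.polyfit(Q[:,1],Q[:,0],1);print(-np.degrees(np.arctan(m[0])), Q.mean(0))
L=ray('w7',c2([(100,292)]),.2);print(L)
E
```

```text
-7.918440147800903 [ 0.71415083 -0.09444346  0.229     ]
-8.335327452455084 [ 0.75791872 -0.09439309  0.226     ]
[[ 0.69678277 -0.08772715  0.2       ]]
```

```bash
python3 - <<'E'
from h import *
rows([(.4868,-.1687,.14,-24.6),(.4868,-.1687,.002,-24.6)])
E
```

```text
t 9.55 p [ 0.5901 -0.1405  0.3801] yaw -6.5 tilt z [-2.2e-03  2.0e-04 -1.0e+00] w 0.0851 F [-0.6  0.1  0.1]
[-98.9,39.7,240.3,0.02,0.12,18.10]
[-98.6,39.7,378.3,0.02,0.12,18.10]
```

>>> send_rows --pt "-20 8 42 0 0 4 85" --pt "-40 16 85 0 0 8 85" --pt "-60 24 130 0 0 12 85" --pt "-80 32 175 0 0 16 85" --pt "-95 38 220 0 0 18.1 85" --pt "-99 39.7 255 0 0 18.1 85" --pt "-99 39.7 290 0 0 18.1 85" --pt "-99 39.7 320 0 0 18.1 85" --pt "-99 39.7 320 0 0 18.1 85" --pt "-99 39.7 320 0 0 18.1 85"

```text
time: 10.55
position: [0.4876, -0.1684, 0.0617]
orientation: [-0.0, 0.977, -0.213, -0.0]
force: [1.1, 0.9, 0.6]
grip_width: 0.0847
```

```bash
python3 - <<'E'
from h import *
snap('wrist','w8'); rows([(.4868,-.1687,.002,-24.6)])
E
```

```text
t 10.6 p [ 0.4886 -0.1687  0.0627] yaw -24.57 tilt z [ 1.4e-03 -3.0e-04 -1.0e+00] w 0.0853 F [ 0.3 -0.1  0.6]
[-1.7,0.8,60.7,-0.02,-0.08,0.03]
```

View pics/w8.png

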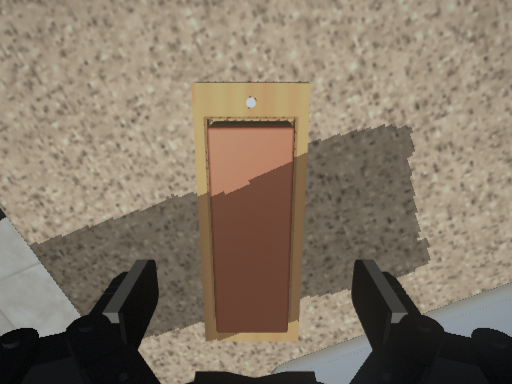

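>>> send_rows --pt "-1 0.3 25 0 0 0 85" --pt "-1 0.3 45 0 0 0 85" --pt "-1 0.3 56 0 0 0 85" --pt "-1 0.3 60 0 0 0 85" --pt "-1 0.3 60 0 0 0 66" --pt "-1 0.3 60 0 0 0 66" --pt "-1 0.3 60 0 0 0 55" --pt "-1 0.3 60 0 0 0 55" --pt "-1 0.3 60 0 0 0 55" --pt "-1 0.3 60 0 0 0 55" --pt "-1 0.3 60 0 0 0 55" --pt "-1 0.3 60 0 0 0 55" --grip_force 70

```text
time: 11.8
position: [0.4877, -0.1685, 0.0028]
orientation: [0.0, 0.977, -0.213, 0.001]
force: [-1.9, 0.5, 6.9]
grip_width: 0.0585
```

```bash
python3 - <<'E'
from h import *
snap('wrist','w9'); rows([]); snap('side','s9'); rows([])
s=cv2.imread('pics/s9.png'); a=cv2.resize(s[240:340,160:270],None,fx=3.4,fy=3.84,interpolation=cv2.INTER_CUBIC)
cv2.imwrite('pics/c17.png',np.hstack([a,cv2.imread('pics/w9.png')[:,100:430]]))
E
```

```text
t 11.85 p [ 0.4878 -0.1685  0.0028] yaw -24.56 tilt z [ 1.8e-03 -7.0e-04 -1.0e+00] w 0.0586 F [-1.   0.6  6.8]
t 11.9 p [ 0.4877 -0.1685  0.0028] yaw -24.56 tilt z [ 1.8e-03 -8.0e-04 -1.0e+00] w 0.0583 F [-1.9  0.4  6.9]
```

View pics/c17.png

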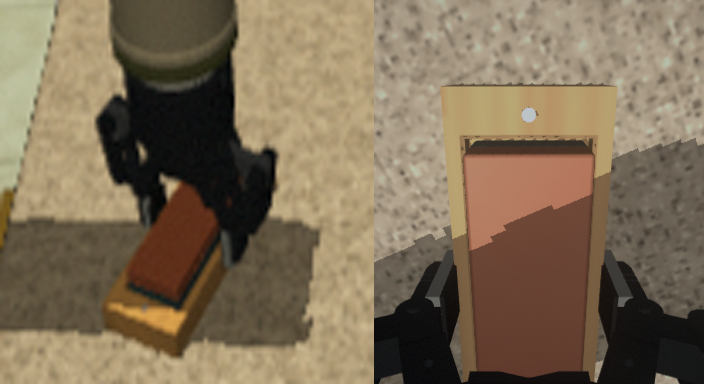

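```bash
python3 - <<'E'
from h import *
rows([(.4877,-.1685,.12,-24.56),(.498,-.0627,.176,-7.2)])
E
```

```text
t 11.9 p [ 0.4877 -0.1685  0.0028] yaw -24.56 tilt z [ 1.8e-03 -8.0e-04 -1.0e+00] w 0.0583 F [-1.9  0.4  6.9]
[0.2,-0.0,-117.2,-0.00,-0.11,-0.00]
[-34.3,-100.5,-173.2,0.02,-0.11,-17.36]
```

>>> send_rows --pt "0 0 -4 0 0 0 55" --pt "0 0 -12 0 0 0 55" --pt "0 0 -30 0 0 0 55" --pt "0 0 -55 0 0 0 55" --pt "0 0 -85 0 0 0 55" --pt "-4 -10 -110 0 0 -2 55" --pt "-10 -28 -130 0 0 -5 55" --pt "-17 -50 -147 0 0 -9 55" --pt "-25 -72 -160 0 0 -13 55" --pt "-31 -90 -169 0 0 -16 55" --pt "-34 -100 -173 0 0 -17.4 55" --pt "-34 -100.5 -174 0 0 -17.4 55" --pt "-34 -100.5 -174 0 0 -17.4 55" --pt "-34 -100.5 -174 0 0 -17.4 55" --pt "-34 -100.5 -174 0 0 -17.4 55"

```text
time: 13.4
position: [0.4973, -0.0639, 0.1746]
orientation: [-0.0, 0.998, -0.063, -0.001]
force: [0.3, -1.2, -4.5]
grip_width: 0.0587
```

```bash
python3 - <<'E'
from h import *
snap('wrist','w10'); rows([]); snap('side','s10'); rows([]);snap('top','t10'); rows([(.498,-.0627,.1758,-7.2)])
s=cv2.imread('pics/s10.png'); a=cv2.resize(s[130:330,180:360],None,fx=3,fy=3,interpolation=cv2.INTER_CUBIC)
cv2.imwrite('pics/c18.png',a)
E
```

```text
t 13.45 p [ 0.4973 -0.0637  0.1747] yaw -7.26 tilt z [-1.1e-03  2.0e-04 -1.0e+00] w 0.0588 F [ 0.2  0.3 -3.9]
t 13.5 p [ 0.4975 -0.0635  0.1749] yaw -7.24 tilt z [-8.e-04  2.e-04 -1.e+00] w 0.0582 F [ 0.7  0.9 -4.4]
t 13.55 p [ 0.4975 -0.0633  0.175 ] yaw -7.22 tilt z [-6.e-04  2.e-04 -1.e+00] w 0.0586 F [-0.5 -0.3 -4.3]
[0.4,-0.6,-0.8,-0.01,0.03,-0.02]
```

View pics/c18.png

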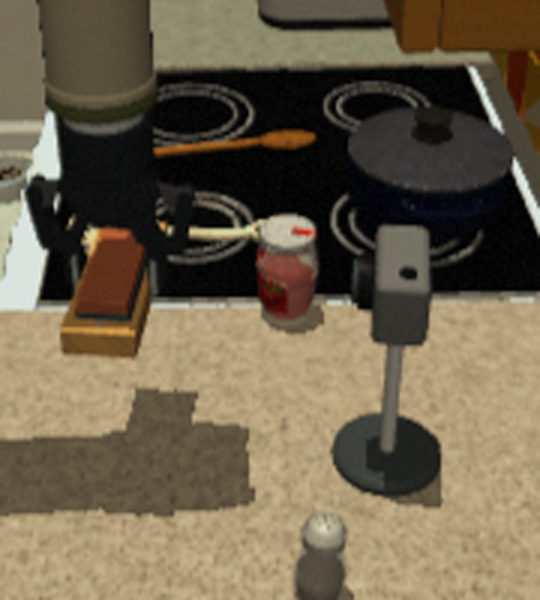

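View pics/w10.png

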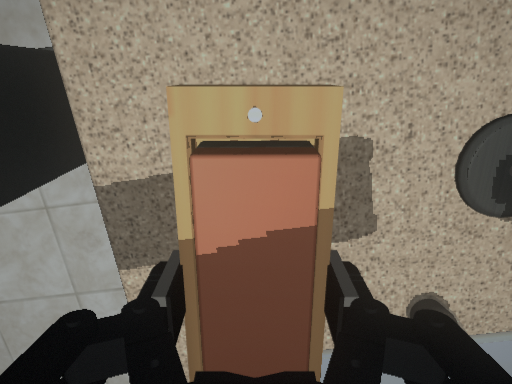

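View pics/t10.png

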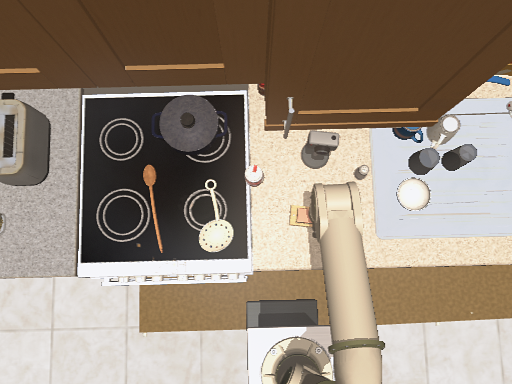

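```bash
python3 - <<'E'
from h import *
print('foot',ray('w10',[(508,165.5)],.01))
p=np.array([.4974,-.0637,0]);a=np.radians(-7.24);x=np.array([np.cos(a),np.sin(a),0]);y=np.array([np.sin(a),-np.cos(a),0])
for n,uv,z in (('base',[(167.5,86.5),(343,86.5)],.1748+.0212),('stone',[(191.5,153.5),(320.5,153.5)],.1748+.0372)):
  for f,pp in (('w10',p),):
    E=ray(f,uv,z);m=E.mean(0)-pp;print(n,np.linalg.norm(E[1]-E[0]),m@x,m@y)
# side view prediction of stone/base corners
import itertools
M=np.array([.4974,-.0636,.1748])
pts=[M+s*.03*x+t*.08*y+[0,0,.0212] for s,t in((-1,1),(1,1))]+[M+s*.021*x+t*.06*y+[0,0,.0372] for s,t in((-1,1),(1,1),(1,-1),(-1,-1))]
print(((proj('s10',pts)-[180,130]+.5)*3-.5).round(0).tolist())
E
```

```text
foot [[ 0.72978459 -0.0897911   0.01      ]]
base 0.05916162610536776 0.0013954550323674833 -0.078594543937753
stone 0.04015907982018185 0.001611769982282503 -0.05912825413617363
[[58.0, 333.0], [133.0, 338.0], [73.0, 302.0], [125.0, 305.0], [151.0, 222.0], [104.0, 219.0]]
```

```bash
python3 - <<'E'
from h import *
for z in (0,.01,.015):
  print(z,ray('w7',cr([(112,265)],280,0,3),z),ray('w10',[(456,165.5)],z))
print(ray('w7',[(305,182)],0)) 
s=cv2.imread('pics/w10.png');cv2.imwrite('pics/c19.png',cv2.resize(s[90:240,400:512],None,fx=5,fy=4,interpolation=cv2.INTER_CUBIC))
E
```

```text
0 [[ 0.68772229 -0.08656762  0.        ]] [[ 0.68805063 -0.08704004  0.        ]]
0.01 [[ 0.68605907 -0.08603704  0.01      ]] [[ 0.68240729 -0.08373807  0.01      ]]
0.015 [[ 0.68522746 -0.08577175  0.015     ]] [[ 0.67958562 -0.08208709  0.015     ]]
[[ 0.66090016 -0.22738279  0.        ]]
```

View pics/c19.png

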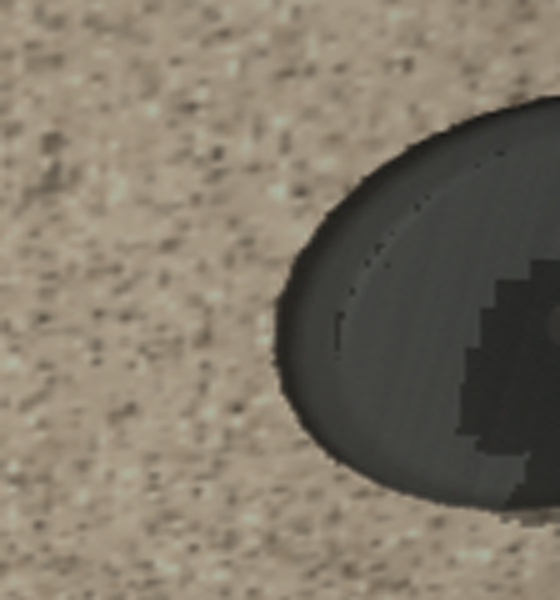

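>>> send_rows --pt "0 -0.3 -0.5 0 0 0 55" --pt "0 -0.3 -0.5 0 0 0 55" --pt "0 -0.3 -0.5 0 0 0 55" --pt "0 -0.3 -0.5 0 0 0 55" --pt "0 -0.3 -0.5 0 0 0 55" --pt "0 -0.3 -0.5 0 0 0 55" --pt "0 -0.3 -0.5 0 0 0 55" --pt "0 -0.3 -0.5 0 0 0 55"

```text
time: 14.35
position: [0.4977, -0.0625, 0.1758]
orientation: [-0.0, 0.998, -0.062, 0.0]
force: [0.4, 0.1, -4.1]
grip_width: 0.0582
```

```bash
python3 - <<'E'
from h import *
rows([(.498,-.0627,.1758,-7.2)]); snap('wrist','w11'); rows([]); snap('side','s11'); rows([])
cv2.imwrite('pics/c20.png',np.hstack([cv2.imread('pics/w11.png')[:,130:380],cv2.resize(cv2.imread('pics/s11.png')[150:310,180:340],None,fx=2.4,fy=2.4)]))
E
```

```text
t 14.35 p [ 0.4977 -0.0625  0.1758] yaw -7.16 tilt z [ 0.  0. -1.] w 0.0582 F [ 0.4  0.1 -4.1]
[0.3,0.2,0.0,-0.00,-0.00,0.04]
t 14.4 p [ 0.4978 -0.0624  0.1758] yaw -7.16 tilt z [ 1.e-04  1.e-04 -1.e+00] w 0.0584 F [-0.3  1.  -3.5]
t 14.45 p [ 0.4978 -0.0625  0.1758] yaw -7.16 tilt z [ 1.e-04  1.e-04 -1.e+00] w 0.0586 F [-0.7 -0.2 -4. ]
```

View pics/c20.png

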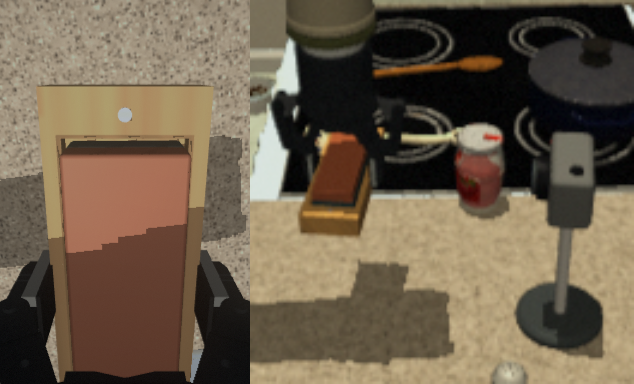

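The stone is still flat in the pocket. The base is level and settled at the target pose, with the bystanders where they were.

```bash
python3 -c "
from plant import order
print(order.sign_off())"
```

```text
the job is handed in; nothing more can be done
None
```

I seated the stone in the base's pocket, let go of it, then gripped the base by its long sides and lifted it. I handed the job in at about 14.5 s, with the arm still holding the base in front of the table camera.

**Seating:** while lowering the stone I felt contact just where its underside should meet the pocket floor. After release, both camera views showed it flat, with only a thin, even blue strip above the rim. Its top measured 41 x 119 mm at the expected height; the missing 1 mm fits the rounded edges.

**Final hold:**

| | Held at | Target |
|---|---|---|
| Tool position (m) | (0.4978, -0.0625, 0.1758) | (0.498, -0.0627, 0.1758) |
| Turn about vertical | -7.16° | -7.2° |

- **Height:** the stone's centre works out at 0.200 m, lens height.
- **Grip and level:** the tool was level. The pose was steady over the last readings, and the base had not tipped in the grip.
- **Other things on the worktop:** the jar, salt shaker, spoon and stand looked unmoved.

**Where checks disagreed:**
- **Camera direction:** estimates ran from about -5.3° to -8.3°; I used -7.2°, roughly the middle.
- **Stand position:** it varied by 2–3 mm between the main views. One reading at the edge of a picture was 6 mm off; the same edge taken at worktop height agreed.
- **Stone offset:** the wrist camera shows the stone about 1.5 mm off the tool's centre along the jaws. I put most of that down to its calibration and did not correct for it.

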